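Park the dispersing head over the sample beaker

ROBOT

A 6-joint arm with a two-finger parallel gripper is mounted at the origin on the work surface. World frame = base frame: x ahead of the robot, y to its left, z up, the work surface at z = 0. Lengths are in m, angles in rad, forces in N, time in s.
With the tool pointing down it reaches from about 0.375 to 0.9 m from the base axis. Payload 3.1 kg.
Tool frame: the origin (TCP) lies on the centre line of the jaws, within the pads' length; the fingertips stand 19 mm ahead of it and the grasp point (between the pads) is the TCP; z points along the fingers, y is the line along which they close (so a half turn about z gives the same grasp; the last joint's range is limited). The gripper opens to 85 mm and grips with 20 to 120 N. Pads are 22 mm wide; open, the fingers measure 114 mm over their backs; the gripper's body (76 mm by 85 mm) begins 54 mm behind the grasp point. The pads swing forward as they close: fully open they stand 13 mm farther back than shut.
Start: joints at [-0.178, 0.527, 1.433, -0, 1.181, -0.178], TCP at [0.625, 0, 0.25] pointing down, gripper open.
Joint ranges: [-3.08, 3.08], [-0.75, 2.2], [0.22, 2.44], [-1.43, 4.57], [0, 2.65], [-2.85, 2.85]. Speed limits (rad/s): [2.79, 2.79, 3.14, 3.14, 3.14, 3.14].

INTERFACE

Orientations are given as a unit quaternion [x, y, z, w].
In Python, from station import manip, cams, sign_off gives the robot as it stands.
- The arm moves only by the tool carry_out, never from a script. Its argument "targets" is a list that holds one entry, the list of rows, each a list of 7 numbers: the shift along the tool's x, y, z in cm, then the turn, a rotation vector about the tool's x, y, z in degrees, then the finger opening in cm, from 0 to 8.54. A call has 1 to 12 rows; each row is the pose to reach, as a shift and turn from the pose commanded when the call began, along the tool's axes at that moment; what a row does not reach only later rows make up. A row lasts 1/12 s, in which the tool goes at most 41.7 mm and 7.16 degrees, less where a joint would pass 70% of its speed; a pose out of reach is approached as far as the arm can. A call with a gripper value outside its range is refused whole. The fingers move at their own pace and stop on an object; "force" is the grip in N (left out, the last holds). Time passes only in rows, so rows that repeat a pose let the fingers close. It gives the time, the measured TCP pose, the force, the opening and the grip force at its end, in the units of the state.
- manip.sense(): the state, without advancing time (a new reading comes with each control period).
- cams.snapshot(name): name is "scene" or "side" or "wrist"; returns the picture (480x640x3 uint8, red, green, blue); there is no depth.
- cams.camera_info(name): a dict with "K" (3x3 intrinsics, pixels), "T" (4x4, takes a point from camera to world coordinates). Camera axes: x right, y down, z forward; pixel columns grow to the right and rows downward; lengths in m; the calibration is good to about 2 mm. The wrist camera is an equidistant fisheye: a pixel r from the principal point sees the ray r / f radians off the axis. A picture is of the moment at which its call begins: read the wrist's pose just before it. camera_info takes no time and is no camera call; for the wrist camera it gives the pose at the moment of the call.
- sign_off(): hands the job in; it is judged then, once.
The state is a dict: "t": time; "q": joint angles; "qd": joint speeds; "tau": joint torques, N m; "tcp_pos": TCP position; "tool_rot": TCP orientation; "force": force on the tool from outside, world axes, zero at the start; "ft_torque": the same for the moment, N m; "finger_gap": opening from 0.0 (shut) to 1.0 (fully open); "gripper_force": force on a finger pad.
Only numpy, scipy, OpenCV 4.12 (cv2) and the standard library are available. Lean on these libraries where they do the work, as an engineer would, in place of code of your own. Each camera call takes 0.05 s, during which the arm holds its last target. There are 200 camera calls.

TASK

Swing the heavy dispersing head round on its freely turning boom until its probe stands over the mouth of the sample beaker, and leave it there let go of and quite still, not creeping: it should stay put for some five seconds before you finish. Push it slowly and gently, and touch only the soft sprung black bumpers on the two sides of the head, no other part of the boom; it hardly slows down by itself and bounces off whatever stops it, so brake it with care and keep it away from the stops at the ends of its swing. Leave the jar, the bottle and the mouse alone.

Things in the scene. Friction and masses are not known exactly. Their poses are not given: they have to be found in the camera images.
- stand: Steel column stand fixed to the bench: round black foot 180 mm across and 20 mm thick, column 52 mm across. Origin on the bench surface on the vertical pivot axis of the boom; z up. At yaw 0 its -x axis points towards the robot's side of the bench. Its place varies.
- boom (a joint): Boom angle about the vertical pivot axis, rad, counter-clockwise positive from above; at angle a the boom points along (-cos a, -sin a) in the stand's frame. Stops at -1.05 and 1.05. Starts at rest at 0.5 to 0.75; keep under 0.6 rad/s. Nominal inertia about the pivot 0.29 kg m2 (true one within a third), bearing drag 0.022 N m s/rad, no dry friction: it coasts with a time constant of about 13 s.
- probe_tip (a point): Lower end of the steel probe (24 mm across) under the middle of the dispersing head, 300 mm from the pivot axis on the boom's centre line, 103 mm above the bench.
- head_top (a point): Centre of the top cover over the head, straight above the probe, 207 mm above the bench, the highest level of the boom.
- bumper_left: Sprung black bumper block with yellow stripe on the +y side of the head (boom at 0): flat upright face 160 mm long (220 to 380 mm from the pivot axis), 62 mm high (131 to 193 mm above the bench), 75 mm from the boom's centre line. Yields straight into the head up to 25 mm, 16 N/m, hardly damped. Bears 15 N. Origin: middle of its face; y points out of the head.
- bumper_right: The same bumper on the opposite side of the head (150 mm over both faces: too wide to grip), its face 75 mm from the centre line towards -y of the boom. Origin: middle of its face; -y points out of the head. Pushing on it swings the boom to smaller angles, pushing on the left one to larger angles.
- cover: The rest of the boom's casing, not to be touched: green glass plate on top of the head and clear plate on the arm (90 mm wide, up to 207 mm above the bench), green glass front panel on the head's outer end (389 mm from the pivot axis), sides of the 90 mm wide arm, hub. Origin on the pivot axis, 125 mm above the bench; -x points along the boom to the head.
- station: Beaker cradle fixed on the bench: aluminium strip, round orange pad 120 mm across, orange pointer reaching out to 420 mm from the pivot axis, at most 14 mm high, with a glass beaker (90 mm across, rim 84 mm above the bench) standing fixed on the pad. Origin on the bench at the pivot axis; its -x axis points to the beaker, 300 mm away. Its direction varies.
- beaker_mouth (a point): Centre of the beaker's mouth, 84 mm above the bench, 300 mm from the pivot axis.
- jar: Sample jar with blue lid, 60 mm across, 85 mm high, loose; origin under its centre. A bystander.
- bottle: Bottle with red cap, 64 mm across, 130 mm high, loose; origin under its centre. A bystander.
- mouse: Black computer mouse, 100 x 60 x 40 mm, loose; origin under its centre. A bystander.

How it is judged:
On the way:
1. the probe stays over the beaker's mouth, the boom standing still, for 5 s (horizontal distance between probe_tip and beaker_mouth below 0.03 m and velocity of joint boom between -0.015 and 0.015 rad/s), for 5 s.
At the end, for the whole second after the job is handed in: The probe's lower end is within 30 mm (horizontally) of the centre of the beaker's mouth and the boom turns at less than 0.015 rad/s with nothing touching it; jar, bottle and mouse within 30 mm of where they stood (all of step 1 and distance of each of jar, bottle, mouse from where it was at the start of the episode below 0.03 m).
It fails at once if the bumpers are struck or pressed with more than 15 N (contact force between any of the fingers, the arm and bumper_left above 15 N or contact force between any of the fingers, the arm and bumper_right above 15 N).
It fails at once if the boom is touched elsewhere than on its bumpers (contact force between any of the fingers, the arm and cover above 1 N).
It fails at once if the boom swings faster than 0.6 rad/s (velocity of joint boom above 0.6 rad/s or velocity of joint boom below -0.6 rad/s).
It fails at once if the boom runs into a stop at the end of its swing (value of joint boom above 1.03 rad or value of joint boom below -1.03 rad).
It fails at once if jar, bottle or mouse is knocked away or over (distance of any of jar, bottle, mouse from where it was at the start of the episode above 0.03 m or angle between any of jar, bottle, mouse's own z axis and vertical above 0.5 rad).
It also fails if it takes over 48 s, if anything falls off the work surface, if the arm or the gripper's body presses on something with over 40 N, if the wrist force passes 120 N, or if a joint passes its speed limit or range.

## Working session

There is one attempt and no reset: what is moved stays moved. The work goes in short steps, Python scripts to look and compute and a tool call to move; the robot and the scene stay as the last step left them, time stands still between calls to the robot, and variables do not carry over. Pictures are saved under pics/ and viewed, at most 10 in all, crops included, and the job is handed in when it is done.

Besides the shell and the picture viewer there is one more tool, called after "Call:" by a JSON object that holds its "method" and its "body", one argument or row to a line. carry_out: Moves the arm, as the interface text tells. Its arguments: {"type":"object","properties":{"targets":{"type":"array"},"force":{"type":"number"}},"required":["targets"]}

```bash
mkdir -p pics; ls; python3 - <<'E'
from station import manip,cams
import cv2,numpy as np
np.set_printoptions(precision=4,suppress=True)
for n in("scene","side"):
    i=cams.camera_info(n);print(n,np.array(i["K"]),np.array(i["T"]))
    cv2.imwrite(f"pics/{n}0.png",cams.snapshot(n)[:,:,::-1])
s=manip.sense();print(s["t"],s["tcp_pos"],s["tool_rot"],s["finger_gap"])
E
```

```text
pics
scene [[452.9909   0.     309.5156]
 [  0.     452.9909 239.5428]
 [  0.       0.       1.    ]] [[ 0.422   0.7146 -0.5579  1.2845]
 [ 0.9065 -0.3413  0.2485 -0.3093]
 [-0.0129 -0.6106 -0.7918  1.109 ]
 [ 0.      0.      0.      1.    ]]
side [[450.9343   0.     322.0471]
 [  0.     450.9343 239.6685]
 [  0.       0.       1.    ]] [[ 0.839  -0.3506  0.4161  0.2136]
 [-0.5438 -0.567   0.6187 -0.5885]
 [ 0.019  -0.7454 -0.6663  0.7788]
 [ 0.      0.      0.      1.    ]]
0.1 [0.6244 0.0002 0.2494] [ 0.7071  0.7071 -0.0006 -0.0008] 0.9942876922549054
```

View pics/scene0.png

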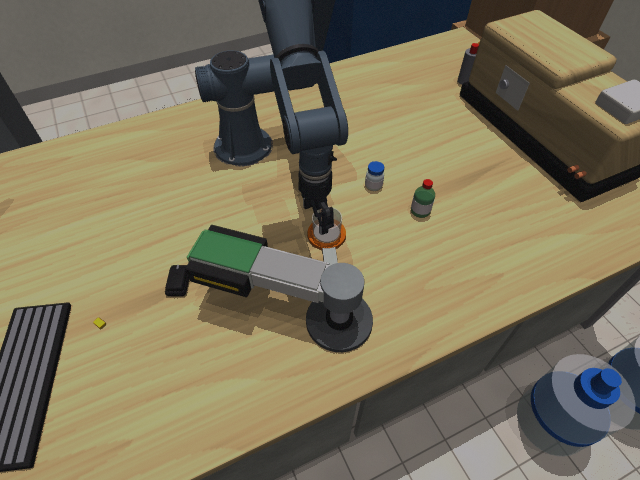

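View pics/side0.png

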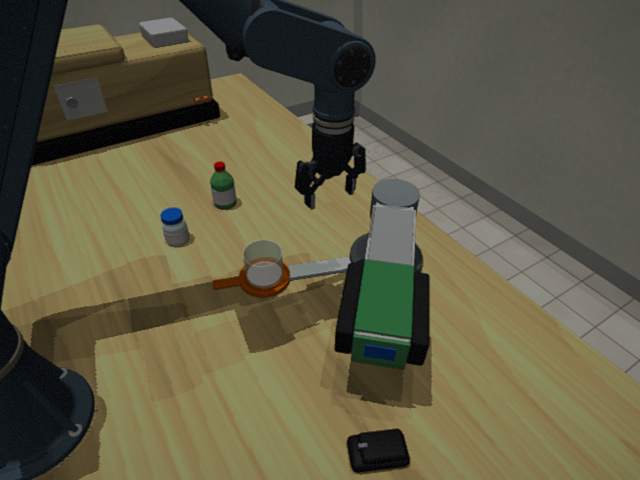

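The scene view shows the stand hub at (342,285), the green head top at (226,250), the orange pad and beaker at (326,233), and the mouse at (177,280). The side view shows the green top at (388,300), the pad at (265,275) with its pointer to (215,284), and the mouse at (378,452).

```bash
cat > h.py <<'E'
import cv2,numpy as np
from station import manip,cams
np.set_printoptions(precision=4,suppress=True)
def cast(n,uv,z):
    i=cams.camera_info(n);K=np.array(i["K"]);T=np.array(i["T"])
    uv=np.asarray(uv,float).reshape(-1,2)
    d=(T[:3,:3]@np.linalg.inv(K)@np.c_[uv,np.ones(len(uv))].T).T
    o=T[:3,3]; return (o+d*((z-o[2])/d[:,2])[:,None])[:,:2]
def blob(img,lo,hi,roi=None):
    m=cv2.inRange(cv2.cvtColor(img,cv2.COLOR_RGB2HSV),lo,hi)
    if roi: k=np.zeros_like(m);k[roi[1]:roi[3],roi[0]:roi[2]]=255;m&=k
    m=cv2.morphologyEx(m,cv2.MORPH_OPEN,np.ones((3,3),np.uint8))
    c=max(cv2.findContours(m,cv2.RETR_EXTERNAL,cv2.CHAIN_APPROX_NONE)[0],key=cv2.contourArea)
    return c.reshape(-1,2)
def rect(p):
    c,s,a=cv2.minAreaRect((p*1000).astype(np.float32)); return np.array(c)/1000,s,a
G=((45,90,30),(80,255,255)); O=((5,170,80),(18,255,255))
E
python3 - <<'E'
from h import *
I={n:cv2.imread(f"pics/{n}0.png")[:,:,::-1].copy() for n in("scene","side")}
g=blob(I["scene"],*G); print("green scene",rect(cast("scene",g,.207)),cv2.boundingRect(g))
g2=blob(I["side"],*G,roi=(330,255,440,336)); print("green side",rect(cast("side",g2,.207)),cv2.boundingRect(g2))
o=blob(I["side"],*O); P=cast("side",o,.012); print("orange side",cv2.boundingRect(o)); 
tip=P[np.argmin(P[:,0])];print("tip",tip)
Q=P[P[:,0]>tip[0]+.07];c,r=cv2.minEnclosingCircle((Q*1000).astype(np.float32));print("pad",c,r)
o=blob(I["scene"],*O);P=cast("scene",o,.012);c,r=cv2.minEnclosingCircle((P*1000).astype(np.float32));print("pad scene",c,r,cv2.boundingRect(o))
d=blob(I["scene"],(0,0,0),(180,255,75),roi=(295,285,385,360));P=cast("scene",d,.02);c,r=cv2.minEnclosingCircle((P*1000).astype(np.float32));print("foot",c,r,cv2.boundingRect(d))
# hub top ellipse lower/upper: bright cap in scene
w=blob(I["scene"],(0,0,125),(180,40,255),roi=(250,240,370,320));print("arm plate",rect(cast("scene",w,.207)),cv2.boundingRect(w))
for n,roi in(("scene",(160,255,192,300)),("side",(335,420,420,480))):
    m=blob(I[n],(0,0,0),(180,255,60),roi=roi);print("mouse",rect(cast(n,m,.02)))
E
```

```text
green scene (array([ 0.5866, -0.2293]), (162.50852966308594, 90.32648468017578), 47.010135650634766) (189, 230, 72, 42)
green side (array([ 0.5855, -0.2315]), (160.0979766845703, 90.85145568847656), 47.045101165771484) (354, 260, 61, 76)
orange side (274, 270, 15, 21)
tip [0.5071 0.0373]
pad (0.0, 0.0) 0.0
pad scene (508.8099365234375, 93.65090942382812) 59.74441146850586 (308, 226, 38, 22)
foot (792.8412475585938, -2.3303253650665283) 99.71900939941406 (306, 292, 65, 60)
arm plate (array([ 0.719 , -0.0558]), (268.4569091796875, 132.2171173095703), 44.38227081298828) (251, 247, 113, 52)
mouse (array([ 0.4827, -0.3626]), (68.37057495117188, 118.59288787841797), 64.60270690917969)
mouse (array([ 0.4802, -0.3731]), (64.72160339355469, 98.36017608642578), 64.16844177246094)
```

Call:
{"method": "carry_out", "body": {
  "targets": [
    [[0,0,-3,0,0,-7,0],[-3,0.4,-3.5,0,0,-14,0],[-7,0.8,-3.5,0,0,-21,0],[-11,1.3,-3.5,0,0,-28,0],[-15,1.8,-3.5,0,0,-35,0],[-19,2.3,-3.5,0,0,-41,0],[-23,2.8,-3.5,0,0,-47,0],[-26,3.1,-3.5,0,0,-47,0],[-28.5,3.5,-3.5,0,0,-47,0],[-30,3.6,-3.5,0,0,-47,0],[-30,3.6,-3.5,0,0,-47,0],[-30,3.6,-3.5,0,0,-47,0]]
  ]
}}

```text
t: 1.1
tcp_pos: [0.6605, -0.2996, 0.2845]
tool_rot: [0.367, 0.93, 0.001, -0.001]
force: [0.2, 0.2, 0.0]
finger_gap: 0.003
gripper_force: 0.0
```

```bash
cat >> h.py <<'E'
PV=np.array([.791,-.011])
def boom(name="side",save=None):
    t=manip.sense()["t"]; im=cams.snapshot(name)
    if save: cv2.imwrite(save,im[:,:,::-1])
    g=blob(im,*G); P=cast(name,g,.207)
    r=np.hypot(*(P-PV).T); m=(r<.384)&(r>.215)
    c,s,a=rect(P[m]); d=PV-c
    return t,np.arctan2(d[1],d[0]),np.hypot(*d),s
E
python3 - <<'E'
from h import *
s=manip.sense();print(s["t"],s["tcp_pos"],s["tool_rot"],s["force"],s["finger_gap"])
print(boom("side"),boom("scene",save="pics/s1.png"))
I=cv2.imread("pics/scene0.png")[:,:,::-1]
# bystander bases: contact points in image
print("jar,bottle approx",cast("scene",[[374,168],[427,183]],[0.085,0.13]))
E
```

```text
1.1 [ 0.6605 -0.2996  0.2845] [ 0.367   0.9302  0.0006 -0.001 ] [0.1663 0.2106 0.032 ] 0.0032233338744605327
(1.1, np.float64(0.8206955238903252), np.float64(0.3014467185277021), (160.04135131835938, 91.02256774902344)) (1.15, np.float64(0.8182618164763071), np.float64(0.29119294746513263), (146.29327392578125, 90.73676300048828))
jar,bottle approx [[0.3876 0.3243]
 [0.5524 0.4071]]
```

View pics/s1.png

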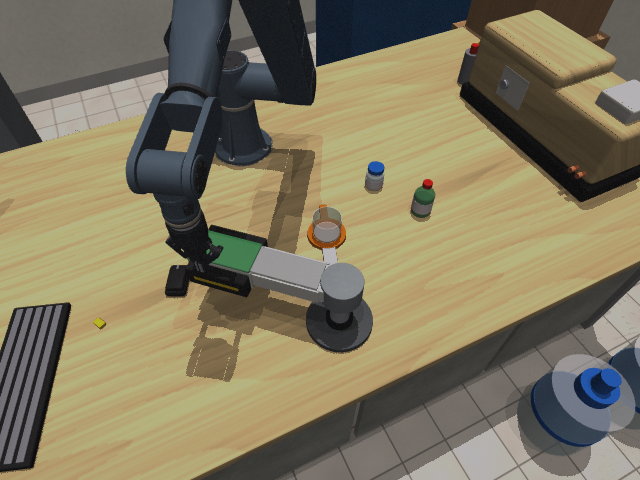

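The scene view shows the gripper above the right bumper at (200,255), clear of the mouse. The pad at (326,235) is now unobstructed. Next I descend beside the bumper.

Call:
{"method": "carry_out", "body": {
  "targets": [
    [[0,0,3,0,0,0,0],[0,0,6,0,0,0,0],[0,0,9,0,0,0,0],[0,0,10.2,0,0,0,0],[0,0,10.6,0,0,0,0],[0,0,10.6,0,0,0,0]]
  ]
}}

```text
t: 1.7
tcp_pos: [0.661, -0.2985, 0.1788]
tool_rot: [0.366, 0.931, 0.0, -0.001]
force: [-0.3, 0.6, -0.1]
finger_gap: -0.0
gripper_force: 0.0
```

```bash
python3 - <<'E'
from h import *
s=manip.sense();print(s["t"],s["tcp_pos"],s["force"])
print(boom("side",save="pics/d1.png"))
I=cv2.imread("pics/s1.png")[:,:,::-1].copy()
o=blob(I,(3,150,80),(18,255,255));P=cast("scene",o,.012);print(rect(P),cv2.boundingRect(o));d=PV-P;r=np.hypot(*d.T);k=np.argmax(r);print("pointer tip r,ang",r[k],np.arctan2(d[k,1],d[k,0]))
Q=P[r<.34];c,rr=cv2.minEnclosingCircle((Q*1000).astype(np.float32));c=np.array(c)/1000;D=PV-c;print("pad",c,rr,np.hypot(*D),np.arctan2(D[1],D[0]))
E
```

```text
1.7 [ 0.661  -0.2985  0.1788] [-0.3339  0.5848 -0.1222]
(1.7, np.float64(0.8206747568921712), np.float64(0.3014521763936738), (160.0, 91.02140045166016))
(array([0.5228, 0.0876]), (115.14622497558594, 89.7535171508789), 64.4306869506836) (308, 225, 38, 24)
pointer tip r,ang 0.33856878054885525 -0.21297089396248015
pad [0.5126 0.0923] 61.96623611450195 0.2969574932364307 -0.35546023882932964
```

View pics/d1.png

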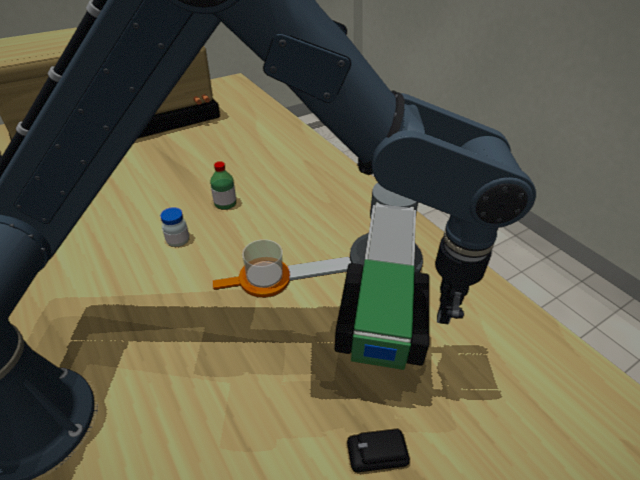

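The side view shows the closed fingers at (450,305), just off the right bumper at (420,300). I start the slow, constant-speed push.

Call:
{"method": "carry_out", "body": {
  "targets": [
    [[0.17,0,0,0,0,0,0],[0.34,0,0,0,0,0,0],[0.51,0,0,0,0,0,0],[0.68,0,0,0,0,0,0],[0.85,0,0,0,0,0,0],[1.02,0,0,0,0,0,0],[1.19,0,0,0,0,0,0],[1.36,0,0,0,0,0,0],[1.53,0,0,0,0,0,0],[1.7,0,0,0,0,0,0],[1.87,0,0,0,0,0,0],[2.04,0,0,0,0,0,0]]
  ]
}}

```text
t: 2.75
tcp_pos: [0.6459, -0.2859, 0.1792]
tool_rot: [0.366, 0.93, -0.0, -0.0]
force: [-0.7, 0.6, -0.2]
finger_gap: -0.004
gripper_force: 0.0
```

```bash
python3 - <<'E'
from h import *
s=manip.sense();print(s["t"],s["tcp_pos"],s["force"]);print(boom("side"))
I=cv2.imread("pics/d1.png")[:,:,::-1].copy()
o=blob(I,(3,130,80),(20,255,255),roi=(200,230,300,305));P=cast("side",o,.012);d=PV-P;r=np.hypot(*d.T);k=r>.40;print("tip r",r.max(),"ang",np.arctan2(d[k,1],d[k,0]).mean())
E
```

```text
2.75 [ 0.6459 -0.2859  0.1792] [-0.7128  0.5804 -0.1794]
(2.75, np.float64(0.8201532233857128), np.float64(0.30141593256162136), (160.16986083984375, 91.14905548095703))
tip r 0.418759155214829 ang -0.3417748960001125
```

Call:
{"method": "carry_out", "body": {
  "targets": [
    [[0.17,0,0,0,0,0,0],[0.34,0,0,0,0,0,0],[0.51,0,0,0,0,0,0],[0.68,0,0,0,0,0,0],[0.85,0,0,0,0,0,0],[1.02,0,0,0,0,0,0],[1.19,0,0,0,0,0,0],[1.36,0,0,0,0,0,0],[1.53,0,0,0,0,0,0],[1.7,0,0,0,0,0,0],[1.87,0,0,0,0,0,0],[2.04,0,0,0,0,0,0]]
  ]
}}

```text
t: 3.8
tcp_pos: [0.631, -0.272, 0.1793]
tool_rot: [0.367, 0.93, 0.0, -0.0]
force: [0.1, -1.1, 0.8]
finger_gap: -0.002
gripper_force: 0.1
```

```bash
python3 - <<'E'
from h import *
s=manip.sense();print(s["t"],s["tcp_pos"],s["force"]);print(boom("side"));
E
```

```text
3.8 [ 0.631  -0.272   0.1793] [ 0.0684 -1.0754  0.8066]
(3.8, np.float64(0.766607739398303), np.float64(0.3013386040789111), (160.55398559570312, 91.04822540283203))
```

Call:
{"method": "carry_out", "body": {
  "targets": [
    [[0.17,0,0,0,0,0,0],[0.34,0,0,0,0,0,0],[0.51,0,0,0,0,0,0],[0.68,0,0,0,0,0,0],[0.85,0,0,0,0,0,0],[1.02,0,0,0,0,0,0],[1.19,0,0,0,0,0,0],[1.36,0,0,0,0,0,0]]
  ]
}}

```text
t: 4.52
tcp_pos: [0.6211, -0.2627, 0.1793]
tool_rot: [0.367, 0.93, 0.0, -0.0]
force: [-0.2, 0.4, -0.0]
finger_gap: -0.002
gripper_force: 0.0
```

```bash
python3 - <<'E'
from h import *
s=manip.sense();print(s["t"],s["tcp_pos"],s["force"]);print(boom("side")[:2]);print([boom("side")[:2] for _ in range(4)][3]);
E
```

```text
4.5167 [ 0.6211 -0.2627  0.1793] [-0.1781  0.4026 -0.0301]
(4.5167, np.float64(0.6798678176117786))
(4.7167, np.float64(0.654307793447787))
```

Call:
{"method": "carry_out", "body": {
  "targets": [
    [[-1.5,0,0,0,0,0,0],[-1.5,0,-4,0,0,0,0],[-1.5,0,-8,0,0,0,0],[-1.5,0,-10.5,0,0,0,0],[1,2,-10.5,0,0,7,0],[4,4,-10.5,0,0,14,0],[7,6,-10.5,0,0,21,0],[10,8,-10.5,0,0,28,0],[13,10,-10.5,0,0,35,0],[16,12,-10.5,0,0,42,0],[19,14,-10.5,0,0,49,0],[22,16,-10.5,0,0,56,0]]
  ]
}}

```text
t: 5.77
tcp_pos: [0.5689, 0.0057, 0.2845]
tool_rot: [0.762, 0.647, 0.0, 0.0]
force: [0.5, -0.1, 0.4]
finger_gap: -0.001
gripper_force: 0.0
```

```bash
python3 - <<'E'
from h import *
from scipy.spatial.transform import Rotation as R
s=manip.sense();print(s["t"],s["tcp_pos"],s["force"]);print(boom("side"));print(boom("scene"))
print(R.from_quat(s["tool_rot"]).as_matrix())
print(R.from_quat(s["tool_rot"]).inv().apply(np.array([.535,.168,.178])-s["tcp_pos"])*100)
E
```

```text
5.7667 [0.5689 0.0057 0.2845] [ 0.4868 -0.1202  0.373 ]
(5.7667, np.float64(0.5327821569162651), np.float64(0.3013022046879441), (160.00466918945312, 90.78006744384766))
(5.8167, np.float64(0.5226673476648104), np.float64(0.29799189054629), (161.72988891601562, 89.93218231201172))
[[ 0.1627  0.9867  0.0005]
 [ 0.9867 -0.1627 -0.    ]
 [ 0.0001  0.0005 -1.    ]]
[15.4615 -5.9891 10.6505]
```

Call:
{"method": "carry_out", "body": {
  "targets": [
    [[3,-1,0,0,0,5,0],[7,-2.5,0,0,0,9.6,0],[11,-4,0,0,0,9.6,0],[14,-5.5,0,0,0,9.6,0],[15.5,-6,0,0,0,9.6,0],[15.5,-6,3,0,0,9.6,0],[15.5,-6,6,0,0,9.6,0],[15.5,-6,9,0,0,9.6,0],[15.5,-6,10.6,0,0,9.6,0],[15.5,-6,10.6,0,0,9.6,0],[15.5,-6,10.6,0,0,9.6,0],[15.5,-6,10.6,0,0,9.6,0]]
  ]
}}

```text
t: 6.87
tcp_pos: [0.5358, 0.1664, 0.1794]
tool_rot: [0.812, 0.584, 0.001, 0.001]
force: [0.4, -0.6, 0.1]
finger_gap: -0.002
gripper_force: 0.0
```

```bash
cat > m.py <<'E'
from h import *
s=manip.sense();print(s["t"],s["tcp_pos"],s["force"]);b=boom("side");print(b[:3],b[3]);
E
python3 m.py
```

```text
6.8667 [0.5358 0.1664 0.1794] [ 0.3758 -0.6315  0.0906]
(6.8667, np.float64(0.41419838057298947), np.float64(0.3009165608939461)) (159.9036102294922, 91.1881103515625)
```

Call:
{"method": "carry_out", "body": {
  "targets": [
    [[0,0,0,0,0,0,0],[0,0,0,0,0,0,0],[0,0,0,0,0,0,0],[0,0,0,0,0,0,0],[0,0,0,0,0,0,0],[0,0,0,0,0,0,0],[0,0,0,0,0,0,0],[0,0,0,0,0,0,0],[0,0,0,0,0,0,0],[0,0,0,0,0,0,0],[0,0,0,0,0,0,0],[0,0,0,0,0,0,0]]
  ]
}}

```text
t: 7.92
tcp_pos: [0.5344, 0.1667, 0.1783]
tool_rot: [0.812, 0.584, -0.0, -0.0]
force: [-0.2, -0.2, 0.3]
finger_gap: 0.001
gripper_force: 0.0
```

Call:
{"method": "carry_out", "body": {
  "targets": [
    [[0,0,0,0,0,0,0],[0,0,0,0,0,0,0],[0,0,0,0,0,0,0],[0,0,0,0,0,0,0],[0,0,0,0,0,0,0],[0,0,0,0,0,0,0],[0,0,0,0,0,0,0],[0,0,0,0,0,0,0],[0,0,0,0,0,0,0],[0,0,0,0,0,0,0],[0,0,0,0,0,0,0],[0,0,0,0,0,0,0]]
  ]
}}

```text
t: 8.92
tcp_pos: [0.5344, 0.1667, 0.1783]
tool_rot: [0.812, 0.584, -0.0, -0.0]
force: [0.1, -0.0, 0.2]
finger_gap: 0.003
gripper_force: 0.0
```

Call:
{"method": "carry_out", "body": {
  "targets": [
    [[0,0,0,0,0,0,0],[0,0,0,0,0,0,0],[0,0,0,0,0,0,0],[0,0,0,0,0,0,0],[0,0,0,0,0,0,0],[0,0,0,0,0,0,0],[0,0,0,0,0,0,0],[0,0,0,0,0,0,0],[0,0,0,0,0,0,0],[0,0,0,0,0,0,0],[0,0,0,0,0,0,0],[0,0,0,0,0,0,0]]
  ]
}}

```text
t: 9.92
tcp_pos: [0.5344, 0.1667, 0.1783]
tool_rot: [0.812, 0.584, 0.0, 0.0]
force: [0.3, 0.4, -1.4]
finger_gap: -0.003
gripper_force: 0.0
```

Call:
{"method": "carry_out", "body": {
  "targets": [
    [[0,0,0,0,0,0,0],[0,0,0,0,0,0,0],[0,0,0,0,0,0,0],[0,0,0,0,0,0,0],[0,0,0,0,0,0,0],[0,0,0,0,0,0,0],[0,0,0,0,0,0,0],[0,0,0,0,0,0,0],[0,0,0,0,0,0,0],[0,0,0,0,0,0,0],[0,0,0,0,0,0,0],[0,0,0,0,0,0,0]]
  ]
}}

```text
t: 10.92
tcp_pos: [0.5344, 0.1667, 0.1783]
tool_rot: [0.812, 0.584, -0.0, -0.0]
force: [0.7, -0.5, -0.5]
finger_gap: 0.002
gripper_force: 0.0
```

```bash
python3 m.py
```

```text
10.9167 [0.5344 0.1667 0.1783] [ 0.7217 -0.5125 -0.4561]
(10.9167, np.float64(0.04600274290131587), np.float64(0.3001739501816921)) (158.53628540039062, 93.85240173339844)
```

Call:
{"method": "carry_out", "body": {
  "targets": [
    [[0,0,0,0,0,0,0],[0,0,0,0,0,0,0],[0,0,0,0,0,0,0],[0,0,0,0,0,0,0],[0,0,0,0,0,0,0],[0,0,0,0,0,0,0],[0,0,0,0,0,0,0],[0,0,0,0,0,0,0],[0,0,0,0,0,0,0],[0,0,0,0,0,0,0],[0,0,0,0,0,0,0],[0,0,0,0,0,0,0]]
  ]
}}

```text
t: 11.97
tcp_pos: [0.5344, 0.1667, 0.1783]
tool_rot: [0.812, 0.584, -0.0, -0.0]
force: [-0.2, -0.0, -0.3]
finger_gap: -0.001
gripper_force: 0.0
```

Call:
{"method": "carry_out", "body": {
  "targets": [
    [[0,0,0,0,0,0,0],[0,0,0,0,0,0,0],[0,0,0,0,0,0,0],[0,0,0,0,0,0,0],[0,0,0,0,0,0,0],[0,0,0,0,0,0,0],[0,0,0,0,0,0,0],[0,0,0,0,0,0,0],[0,0,0,0,0,0,0],[0,0,0,0,0,0,0],[0,0,0,0,0,0,0],[0,0,0,0,0,0,0]]
  ]
}}

```text
t: 12.97
tcp_pos: [0.5344, 0.1667, 0.1783]
tool_rot: [0.812, 0.584, 0.0, 0.0]
force: [0.1, -0.0, -0.7]
finger_gap: 0.001
gripper_force: 0.0
```

Call:
{"method": "carry_out", "body": {
  "targets": [
    [[0,0,0,0,0,0,0],[0,0,0,0,0,0,0],[0,0,0,0,0,0,0],[0,0,0,0,0,0,0],[0,0,0,0,0,0,0],[0,0,0,0,0,0,0],[0,0,0,0,0,0,0],[0,0,0,0,0,0,0],[0,0,0,0,0,0,0],[0,0,0,0,0,0,0],[0,0,0,0,0,0,0],[0,0,0,0,0,0,0]]
  ]
}}

```text
t: 13.97
tcp_pos: [0.5344, 0.1667, 0.1783]
tool_rot: [0.812, 0.584, -0.0, -0.0]
force: [-0.3, 0.6, -0.2]
finger_gap: 0.001
gripper_force: 0.0
```

```bash
python3 m.py; python3 -c "
from h import *
print(boom('scene',save='pics/b1.png'))"
```

```text
13.9667 [0.5344 0.1667 0.1783] [-0.3159  0.6093 -0.1624]
(13.9667, np.float64(-0.17051409387840086), np.float64(0.30038633372081736)) (94.83531951904297, 158.99703979492188)
(14.0167, np.float64(-0.18694740105901356), np.float64(0.2995361446943387), (89.1991958618164, 158.88487243652344))
```

View pics/b1.png

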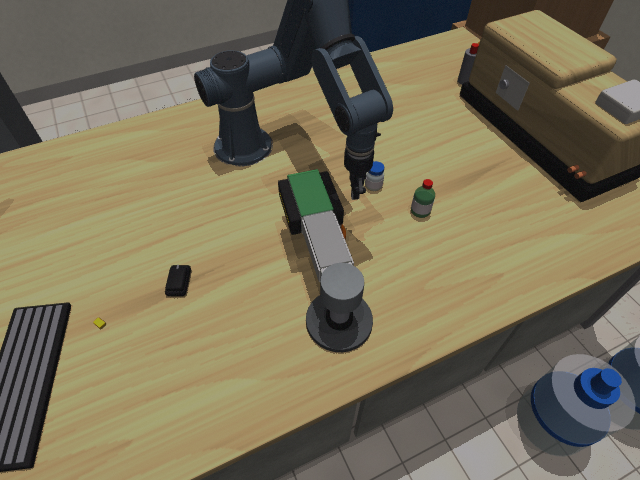

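The scene view shows the head at (312,195) turning towards the fingers at (358,190), with jar, bottle and mouse untouched.

Call:
{"method": "carry_out", "body": {
  "targets": [
    [[0,0,0,0,0,0,0],[0,0,0,0,0,0,0],[0,0,0,0,0,0,0],[0,0,0,0,0,0,0],[0,0,0,0,0,0,0],[0,0,0,0,0,0,0],[0,0,0,0,0,0,0],[0,0,0,0,0,0,0],[0,0,0,0,0,0,0],[0,0,0,0,0,0,0],[0,0,0,0,0,0,0],[0,0,0,0,0,0,0]]
  ]
}}

```text
t: 15.07
tcp_pos: [0.5344, 0.1667, 0.1783]
tool_rot: [0.812, 0.584, -0.0, -0.0]
force: [0.3, -0.4, -0.5]
finger_gap: 0.003
gripper_force: 0.0
```

Call:
{"method": "carry_out", "body": {
  "targets": [
    [[0,0,0,0,0,0,0],[0,0,0,0,0,0,0],[0,0,0,0,0,0,0],[0,0,0,0,0,0,0],[0,0,0,0,0,0,0],[0,0,0,0,0,0,0],[0,0,0,0,0,0,0],[0,0,0,0,0,0,0],[0,0,0,0,0,0,0],[0,0,0,0,0,0,0],[0,0,0,0,0,0,0],[0,0,0,0,0,0,0]]
  ]
}}

```text
t: 16.07
tcp_pos: [0.5344, 0.1667, 0.1783]
tool_rot: [0.812, 0.584, 0.0, -0.0]
force: [-0.4, -0.9, -0.5]
finger_gap: -0.003
gripper_force: 0.0
```

```bash
sed -i 's/boom("side")/boom("scene")/' m.py; python3 m.py
```

```text
16.0667 [0.5344 0.1667 0.1783] [-0.3852 -0.8687 -0.5194]
(16.0667, np.float64(-0.3100258193980231), np.float64(0.2994295134532437)) (88.82087707519531, 159.80294799804688)
```

Call:
{"method": "carry_out", "body": {
  "targets": [
    [[0,0,0,0,0,0,0],[0,0,0,0,0,0,0],[0,0,0,0,0,0,0],[0,0,0,0,0,0,0],[0,0,0,0,0,0,0],[0,0,0,0,0,0,0],[0,0,0,0,0,0,0]]
  ]
}}

```text
t: 16.7
tcp_pos: [0.5344, 0.1667, 0.1783]
tool_rot: [0.812, 0.584, 0.0, 0.0]
force: [0.5, -0.2, 0.1]
finger_gap: -0.003
gripper_force: 0.0
```

```bash
python3 m.py; python3 m.py|tail -1; python3 m.py|tail -1;python3 m.py|tail -1
```

```text
16.7 [0.5344 0.1667 0.1783] [ 0.4686 -0.2408  0.1259]
(16.7, np.float64(-0.3438872156301767), np.float64(0.3001462270268998)) (89.49800872802734, 159.4774932861328)
(16.75, np.float64(-0.3456805782099673), np.float64(0.29984004563741384)) (89.5216293334961, 159.44764709472656)
(16.8, np.float64(-0.34712615913606554), np.float64(0.29993689208631624)) (89.52086639404297, 159.04550170898438)
(16.85, np.float64(-0.3494854942408371), np.float64(0.2997084951343628)) (89.4303207397461, 159.0626983642578)
```

```bash
python3 -c "
from h import *
for _ in range(5): print(boom('scene')[:2])"
```

```text
(16.9, np.float64(-0.35100753566422394))
(16.95, np.float64(-0.3514288908229318))
(17.0, np.float64(-0.35216947848812336))
(17.05, np.float64(-0.3530317857997604))
(17.1, np.float64(-0.3529468979102983))
```

Call:
{"method": "carry_out", "body": {
  "targets": [
    [[3.5,0,0,0,0,0,0],[6,0,0,0,0,0,0],[7,0,0,0,0,0,0],[7,0,0,0,0,0,0]]
  ]
}}

```text
t: 17.48
tcp_pos: [0.5573, 0.2349, 0.1783]
tool_rot: [0.811, 0.585, 0.001, 0.0]
force: [-0.0, 0.1, 0.7]
finger_gap: 0.001
gripper_force: 0.0
```

```bash
python3 m.py
```

```text
17.4833 [0.5573 0.2349 0.1783] [-0.0031  0.0825  0.6712]
(17.4833, np.float64(-0.3501130320356168), np.float64(0.2998649306810662)) (89.04135131835938, 158.81288146972656)
```

Call:
{"method": "carry_out", "body": {
  "targets": [
    [[0,0,0,0,0,0,0],[0,0,0,0,0,0,0],[0,0,0,0,0,0,0],[0,0,0,0,0,0,0],[0,0,0,0,0,0,0],[0,0,0,0,0,0,0],[0,0,0,0,0,0,0],[0,0,0,0,0,0,0],[0,0,0,0,0,0,0],[0,0,0,0,0,0,0],[0,0,0,0,0,0,0],[0,0,0,0,0,0,0]]
  ]
}}

```text
t: 18.53
tcp_pos: [0.5567, 0.2331, 0.1783]
tool_rot: [0.812, 0.584, 0.0, -0.0]
force: [0.4, -0.9, -1.2]
finger_gap: 0.005
gripper_force: 0.0
```

```bash
python3 m.py
```

```text
18.5333 [0.5567 0.2331 0.1783] [ 0.4098 -0.8805 -1.1907]
(18.5333, np.float64(-0.34055200539911257), np.float64(0.29975398659395136)) (89.31490325927734, 159.3654327392578)
```

The boom is let go and drifts at only about 0.009 rad/s, decaying and inside the limit. I wait out the five seconds and check.

Call:
{"method": "carry_out", "body": {
  "targets": [
    [[0,0,0,0,0,0,0],[0,0,0,0,0,0,0],[0,0,0,0,0,0,0],[0,0,0,0,0,0,0],[0,0,0,0,0,0,0],[0,0,0,0,0,0,0],[0,0,0,0,0,0,0],[0,0,0,0,0,0,0],[0,0,0,0,0,0,0],[0,0,0,0,0,0,0],[0,0,0,0,0,0,0],[0,0,0,0,0,0,0]]
  ]
}}

```text
t: 19.58
tcp_pos: [0.5567, 0.233, 0.1783]
tool_rot: [0.812, 0.584, 0.0, -0.0]
force: [-0.7, 0.5, 0.1]
finger_gap: -0.001
gripper_force: 0.0
```

Call:
{"method": "carry_out", "body": {
  "targets": [
    [[0,0,0,0,0,0,0],[0,0,0,0,0,0,0],[0,0,0,0,0,0,0],[0,0,0,0,0,0,0],[0,0,0,0,0,0,0],[0,0,0,0,0,0,0],[0,0,0,0,0,0,0],[0,0,0,0,0,0,0],[0,0,0,0,0,0,0],[0,0,0,0,0,0,0],[0,0,0,0,0,0,0],[0,0,0,0,0,0,0]]
  ]
}}

```text
t: 20.58
tcp_pos: [0.5567, 0.233, 0.1783]
tool_rot: [0.812, 0.584, -0.0, -0.0]
force: [0.4, -0.4, -0.0]
finger_gap: -0.002
gripper_force: 0.0
```

```bash
python3 m.py
```

```text
20.5833 [0.5567 0.233  0.1783] [ 0.4366 -0.4403 -0.021 ]
(20.5833, np.float64(-0.32686180765906636), np.float64(0.29970536384278423)) (89.32038116455078, 159.802001953125)
```

Call:
{"method": "carry_out", "body": {
  "targets": [
    [[0,0,0,0,0,0,0],[0,0,0,0,0,0,0],[0,0,0,0,0,0,0],[0,0,0,0,0,0,0],[0,0,0,0,0,0,0],[0,0,0,0,0,0,0],[0,0,0,0,0,0,0],[0,0,0,0,0,0,0],[0,0,0,0,0,0,0],[0,0,0,0,0,0,0],[0,0,0,0,0,0,0],[0,0,0,0,0,0,0]]
  ]
}}

```text
t: 21.63
tcp_pos: [0.5567, 0.233, 0.1783]
tool_rot: [0.812, 0.584, 0.0, -0.0]
force: [0.6, -0.1, 0.8]
finger_gap: 0.002
gripper_force: 0.0
```

Call:
{"method": "carry_out", "body": {
  "targets": [
    [[0,0,0,0,0,0,0],[0,0,0,0,0,0,0],[0,0,0,0,0,0,0],[0,0,0,0,0,0,0],[0,0,0,0,0,0,0],[0,0,0,0,0,0,0],[0,0,0,0,0,0,0],[0,0,0,0,0,0,0],[0,0,0,0,0,0,0],[0,0,0,0,0,0,0],[0,0,0,0,0,0,0],[0,0,0,0,0,0,0]]
  ]
}}

```text
t: 22.63
tcp_pos: [0.5567, 0.233, 0.1783]
tool_rot: [0.812, 0.584, -0.0, -0.0]
force: [-0.3, 0.2, 0.8]
finger_gap: 0.001
gripper_force: 0.0
```

Call:
{"method": "carry_out", "body": {
  "targets": [
    [[0,0,0,0,0,0,0],[0,0,0,0,0,0,0],[0,0,0,0,0,0,0],[0,0,0,0,0,0,0],[0,0,0,0,0,0,0],[0,0,0,0,0,0,0],[0,0,0,0,0,0,0],[0,0,0,0,0,0,0],[0,0,0,0,0,0,0],[0,0,0,0,0,0,0],[0,0,0,0,0,0,0],[0,0,0,0,0,0,0]]
  ]
}}

```text
t: 23.63
tcp_pos: [0.5567, 0.233, 0.1783]
tool_rot: [0.812, 0.584, -0.0, -0.0]
force: [-0.1, 0.3, -0.7]
finger_gap: -0.003
gripper_force: 0.0
```

```bash
python3 m.py; python3 -c "
from h import *
print(boom('scene',save='pics/f.png')[:2])"
```

```text
23.6333 [0.5567 0.233  0.1783] [-0.1187  0.2965 -0.6655]
(23.6333, np.float64(-0.3068652974473377), np.float64(0.2992996050257305)) (89.13685607910156, 160.0189208984375)
(23.6833, np.float64(-0.3071239850875439))
```

View pics/f.png

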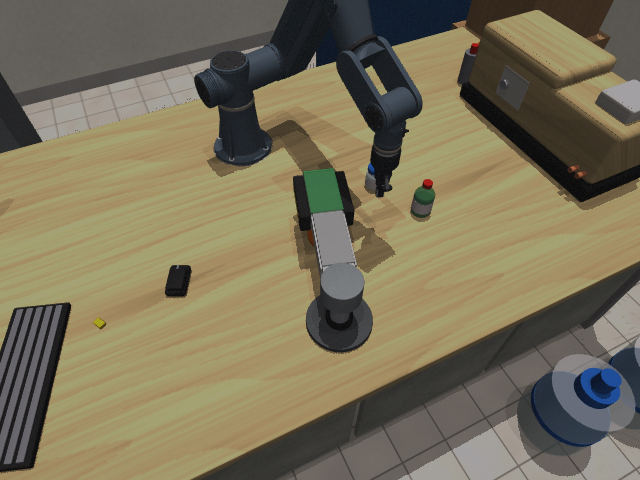

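The head at (323,195) stands over the beaker. It is about 13 mm off centre and nearly still, the fingers are clear, and the bystanders are in place.

```bash
python3 -c "
from station import sign_off
print(sign_off())"
```

```text
the job is handed in; nothing more can be done
None
```

I handed the job in with the head let go and its probe about 13 mm from the centre of the beaker's mouth (30 mm allowed). It had stayed over the mouth for about 6 s, still drifting very slowly at about 0.0065 rad/s (0.015 allowed). The jar, bottle and mouse were not touched; the hand-in returned no verdict.

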